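# Drop the kickstand of a carving frame and hold the frame upright

## Task

The blue frame with the carved relief panel is lying forward on its rests. First flip its red kickstand over centre, from folded up beside the frame post to fully down behind the frame at its stop; only then tip the frame back until it stands upright, and keep hold of it, because it falls forward if let go: the program finishes while still holding the frame upright. Leave the offcut, mallet, chisel and spirit level where they lie.

Things in the scene. Friction and masses are not known exactly. Their poses are not given: they have to be found in the camera images.
- stand: Fixed dark steel stand, 180 (x) x 250 (y) x 20 mm plate; place and yaw vary. Origin: centre of its underside, on the bench. Its -x side faces the robot, with two 108 mm high padded rests at x -46, y +/-100 mm that carry the frame at the start. Hinge cheeks 70 mm high at y +/-118 mm. The frame's hinge axis runs along the stand's y through x 0, z 50 mm.
- frame (a joint): Tilt of the blue frame about the hinge axis, rad: 0 = upright, negative = leaning forward (stand's -x; starts at -0.35 on the rests), positive = backward; stop at +0.05, where the lowered kickstand's foot meets the bench. Frame and panel weigh about 0.9 kg and always tip forward, also from upright; a backward pull at the rail of about 2.7 N lifts them, 1 N holds them upright.
- rail_mid (a point): Centre of the frame's top rail, the bar to grip: 20 mm thick (frame x), 220 mm long (frame y), 20 mm high, 190 mm from the hinge axis; below it an open hand gap of 39 mm. Axes are the frame's: x its normal (front is -x), y along the rail, z up the frame. Posts 20 (x) x 18 mm at y +/-101 mm reach up to the rail's top.
- kickstand (a joint): Angle of the red kickstand about its hub, rad: 0 = folded up along the frame post (start), 2.6 = fully down at its stop, pointing down and back. It turns about the frame's y axis, the foot going over the top to the stand's +x. A spring snaps it away from centre: below about 0.7 rad back to 0, beyond about 0.9 rad on to 2.6 by itself. Push at the foot: about 1.5 N, too little to lift the frame.
- leg_foot (a point): Centre of the kickstand's black rubber foot, a roll 16 mm in diameter and 36 mm long (frame y) at the leg's free end, 127 mm from the hub axis; the red leg is 12 x 12 mm. Axes: z along the leg from hub to foot, y along the hub axis.
- offcut: Pale stone offcut, 100 x 70 x 50 mm, 0.75 kg, loose on the bench behind the stand; origin: centre of its underside. Leave alone.
- mallet: Steel-headed mallet lying in front of the stand, wooden handle along its x, head 48 mm high at its +x end, 230 mm long; origin on the underside, 130 mm from the handle's end. Leave alone.
- chisel: Steel chisel lying beside the stand, 225 mm long (x), 14 mm thick; origin: under the middle of its shaft. Leave alone.
- level: Red spirit level standing on its edge beside the kickstand, 240 (x) x 24 x 50 mm; origin: centre of its underside. Leave alone.
- hub_axis (a point): Point on the kickstand's hub axis in the leg's middle plane, fixed to the frame: 70 mm above the hinge axis, at stand y +163 mm, 53 mm outside the post's outer face. Axes are the frame's.
- panel_face (a point): Middle of the front face of the pale carved panel, 44 mm forward of the post centres; the panel is 180 mm wide and fills the frame from 15 to 141 mm above the hinge axis, its rosette stands up to 24 mm proud. Axes are the frame's.

How it is judged:
By the outcome, as a careful person would: the job done as asked, in the order asked, and still so for the second after the job is handed in, while the arm keeps its last pose, push and grip.
It also fails if it takes over 48 s, if anything falls off the work surface, if the arm or the gripper's body presses on something with over 40 N, if the wrist force passes 120 N, or if a joint passes its speed limit or range.

## Robot

A 7-joint arm with a two-finger parallel gripper is mounted at the origin on the work surface. World frame = base frame: x ahead of the robot, y to its left, z up, the work surface at z = 0. Lengths are in m, angles in rad, forces in N, time in s.
With the tool pointing down it reaches from about 0.4 to 0.9 m from the base axis. Payload 5.6 kg.
Tool frame: the origin (TCP) lies midway between the tips of the shut fingers; the grasp point (between the pads) lies 19 mm behind it; z points along the fingers, y is the line along which they close (so a half turn about z gives the same grasp; the last joint's range is limited). The gripper opens to 92 mm and grips with 3 to 60 N. Pads are 20 mm wide; open, the fingers measure 128 mm over their backs; the gripper's body (75 mm by 189 mm) begins 69 mm behind the grasp point.
Start: joints at [-1.233, 0.468, -0.012, 1.603, 0.006, 1.071, -0.056], TCP at [0.242, 0.603, 0.215] pointing down, gripper open.
Joint ranges: [-2.53, 2.53], [-0.31, 2.02], [-1.57, 1.55], [0.28, 2.44], [-1.29, 4.43], [0.15, 1.84], [-2.92, 2.92]. Speed limits (rad/s): [2.57, 2.57, 3.14, 3.14, 3.14, 3.14, 3.14].

## Interface

Orientations are given as a 3x3 rotation matrix whose columns are the frame's x, y, z axes.
In Python, from station import env, effector, solver, viewer, workorder, search_frame, tip_of gives the robot as it stands. Calls block until the motion is done:
- env.reach(position, orientation): joint-space move of the TCP to a pose.
- env.movel(position, frame=None, rate=0.15): straight line of the TCP; frame=None keeps the orientation; rate is the mean speed in m/s.
- env.goto_joints(angles): joint-space move.
- effector.release() and effector.grasp(squeeze=None): open the fingers fully, or close them until they stop; squeeze is the grip in N (None keeps the last).
- env.pause(seconds).
- solver.inverse_kinematics(position, orientation): joint angles nearest the present ones, or None.
- env.sense(): the state.
- viewer.read_camera(name): name is "scene" or "top"; returns (picture, depth): 480x640x3 uint8, red, green, blue; 480x640 float32, m along the optical axis (not along the pixel's ray), 0 where there is no reading.
- viewer.camera_info(name): a dict with "intrinsics" (3x3 intrinsics, pixels), "eye" and "rotation" of the camera in the world. Camera axes: x right, y up, looking along -z (the intrinsics and any distortion apply to the point x, -y, -z); pixel columns grow to the right and rows downward; lengths in m; the calibration is good to about 2 mm. A picture is of the moment at which its call begins. camera_info takes no time and is no camera call.
A pose or a line that the arm cannot do raises env.PlanningError and nothing moves.
- workorder.finish_job(): hands the job in; it is judged then, once.
Trained networks look in the newest picture that a camera, given by its name, has taken for a name from the list of things; names that differ only in an ending like _2 or _b are one class to them, and where a whole thing is asked for, a point or a joint stands for the part that bears it (a point fixed in the world has none). Each returns a list of dicts, best first, with "score" (0 to 1); they miss things now and then, are a little off and sometimes report something else, mostly with a low value. They report only what shows in the picture. A call takes as long as a camera call.
- search_frame(camera, name): "at" ([x, y, z] in m, in world coordinates, good to about 4 mm: the middle of the surface that is visible of it).
- tip_of(camera, name): "at" ([x, y, z] in m, in world coordinates, good to about 4 mm: a listed point, or the origin of a listed thing).
The state is a dict: "t": time; "joint_positions": joint angles; "joint_velocities": joint speeds; "tau": joint torques, N m; "ee_pos": TCP position; "tcp_rot": TCP orientation; "wrist_force": force on the tool from outside, world axes, zero at the start; "moment": the same for the moment, N m; "gripper_width": finger opening in m; "grasp_force": force on a finger pad.
Only numpy, scipy, OpenCV 4.12 (cv2) and the standard library are available. Lean on these libraries where they do the work, as an engineer would, in place of code of your own. Each camera call takes 0.05 s, during which the arm holds its last target. There are 200 camera calls.

## Working session

There is one attempt and no reset: what is moved stays moved. The work goes in short steps, each a Python script; the robot and the scene stay as the last script left them, time stands still between calls to the robot, and variables do not carry over. Pictures are saved under pics/ and viewed, at most 10 in all, crops included, and the job is handed in when it is done.

```bash
ls; mkdir -p pics; python3 - <<'E'
from station import *
import cv2,numpy as np
for c in ("scene","top"):
    p,d=viewer.read_camera(c); cv2.imwrite(f"pics/{c}0.png",p[:,:,::-1]); np.save(f"pics/{c}0.npy",d)
    i=viewer.camera_info(c); print(c,{k:np.round(v,3).tolist() if not isinstance(v,(str,type(None))) else v for k,v in i.items()})
    for n in ("rail_mid","leg_foot","hub_axis","stand","panel_face","offcut","mallet","chisel","level"):
        print(n,[(np.round(r["at"],3).tolist(),round(r["score"],2)) for r in tip_of(c,n)[:2]])
s=env.sense();print(s["t"],s["tcp_rot"],s["gripper_width"])
E
```

```text
pics
station.py
scene {'intrinsics': [[476.532, 0.0, 305.731], [0.0, 476.532, 236.351], [0.0, 0.0, 1.0]], 'eye': [1.072, 0.146, 0.945], 'rotation': [[-0.258, -0.815, 0.52], [0.966, -0.222, 0.132], [0.008, 0.536, 0.844]]}
rail_mid [([0.484, -0.104, 0.229], 0.83), ([0.507, -0.356, -0.002], 0.44)]
leg_foot [([0.511, 0.054, 0.239], 0.75), ([0.598, 0.153, -0.002], 0.57)]
hub_axis [([0.556, 0.045, 0.115], 0.68)]
stand [([0.544, -0.117, -0.0], 0.71)]
panel_face [([0.478, -0.106, 0.104], 0.94)]
offcut [([0.749, -0.152, -0.003], 0.55)]
mallet [([0.36, -0.117, -0.002], 0.68)]
chisel [([0.505, -0.355, 0.0], 0.64)]
level [([0.596, 0.153, -0.004], 0.55), ([0.751, -0.153, -0.001], 0.53)]
top {'intrinsics': [[531.857, 0.0, 318.323], [0.0, 531.857, 239.85], [0.0, 0.0, 1.0]], 'eye': [0.421, 0.038, 1.167], 'rotation': [[0.009, 0.987, -0.159], [-1.0, 0.013, 0.022], [0.024, 0.159, 0.987]]}
rail_mid [([0.482, -0.107, 0.226], 0.77)]
leg_foot [([0.511, 0.054, 0.237], 0.62), ([0.548, 0.044, 0.116], 0.61)]
hub_axis [([0.551, 0.048, 0.119], 0.57)]
stand [([0.546, -0.117, 0.001], 0.97)]
panel_face [([0.477, -0.105, 0.112], 0.86), ([0.748, -0.148, -0.0], 0.4)]
offcut [([0.749, -0.151, 0.003], 0.75), ([0.483, -0.106, 0.229], 0.64)]
mallet [([0.36, -0.12, -0.006], 0.61)]
chisel [([0.504, -0.355, -0.004], 0.7)]
level [([0.597, 0.145, -0.002], 0.62)]
1.0 [[-9.28368198e-01  3.71661789e-01  5.62775882e-05]
 [ 3.71661792e-01  9.28368197e-01  4.94623014e-05]
 [-3.38630757e-05  6.68354570e-05 -9.99999997e-01]] 0.09236615851236193
```

View pics/scene0.png

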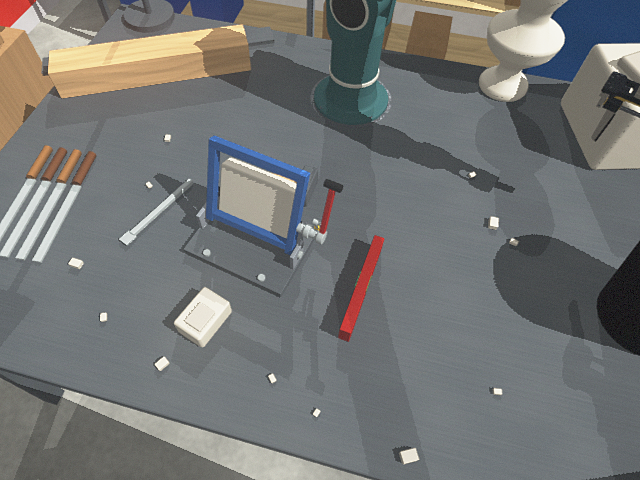

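View pics/top0.png

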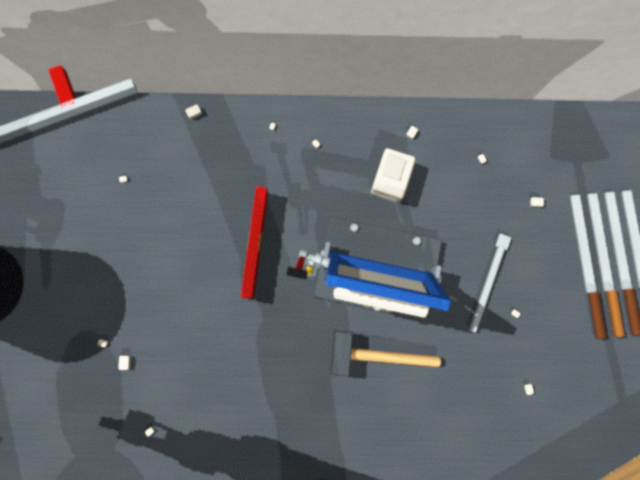

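The frame (scene ~255,195) leans toward the robot. The kickstand is folded up, with its foot at scene ~(333,187) and top ~(297,272). I'll fit the stand pose, then push the foot over.

```bash
cat > h.py <<'E'
from station import *
import numpy as np
from scipy.optimize import least_squares
L={"stand":(0,0,0),"rail_mid":None,"leg_foot":None,"hub_axis":None,"panel_face":None}
def loc(n,t):   # stand-frame point of frame feature at tilt t
    if n=="stand": return np.zeros(3)
    x,y,z={"rail_mid":(0,0,.19),"leg_foot":(0,.163,.197),"hub_axis":(0,.163,.07),"panel_face":(-.044,0,.078)}[n]
    return np.array([x*np.cos(t)+z*np.sin(t),y,.05-x*np.sin(t)+z*np.cos(t)])
def W(v,p):
    c,s=np.cos(p[2]),np.sin(p[2]); return np.array([p[0]+c*v[0]-s*v[1],p[1]+s*v[0]+c*v[1],v[2]])
def fit(meas,t):
    return least_squares(lambda p:np.concatenate([W(loc(n,t),p)-m for n,m in meas]),[.545,-.117,-.18],loss="soft_l1",f_scale=.005)
def R(p,t):     # tool z down the frame, tool y along frame -x/+x
    c,s=np.cos(p[2]),np.sin(p[2]); ct,st=np.cos(t),np.sin(t)
    z=-np.array([c*st,s*st,ct]); y=np.array([c*ct,s*ct,-st]); return np.c_[np.cross(y,z),y,z]
def best(pos,Rm):
    q0=env.sense()["joint_positions"]; c=[(np.abs(np.array(q)-q0).max(),k) for k in (1,-1) for q in [solver.inverse_kinematics(pos,Rm@np.diag([k,k,1]))] if q is not None]
    return Rm@np.diag([min(c)[1]]*2+[1]),min(c)[0]
E
python3 - <<'E'
from h import *
m=[]
for c in ("scene","top"):
    for k in range(3):
        viewer.read_camera(c)
        for n in L:
            r=tip_of(c,n)
            if r: m.append((n,np.array(r[0]["at"])))
f=fit(m,-.35);p=f.x;print(p,f.cost);np.save("p.npy",p)
for n in L: print(n,W(loc(n,-.35),p).round(4),np.mean([a-W(loc(n,-.35),p) for k,a in m if k==n],0).round(4))
hub=loc("hub_axis",-.35)
def tcp(th,dz): 
    ft=hub+.127*np.array([np.sin(th),0,np.cos(th)]); return W(ft+[-.008*np.cos(th)-.018,0,dz],p)
P=[tcp(-.35,-.010)-.045*W([1,0,0],[0,0,p[2]])]+[tcp(a,b) for a,b in ((-.35,-.010),(-.1,-.008),(.15,-.004),(.4,.001),(.65,.005),(.8,.006))]
Rm,d=best(P[0],R(p,0));print(d,np.round(P,3).tolist(),Rm.round(2).tolist())
for a in P: print(solver.inverse_kinematics(a,Rm) is not None)
for t in (-.35,0): print(best(W(loc("rail_mid",t),p)+.019*R(p,t)[:,2],R(p,t)))
np.save("P.npy",P);np.save("Rm.npy",Rm)
print(env.sense()["t"])
E
```

```text
[ 0.54508268 -0.11789187 -0.19541134] 0.004912397953835135
stand [ 0.5451 -0.1179  0.    ] [-0.0098  0.0025  0.0379]
rail_mid [ 0.4812 -0.1052  0.2285] [ 0.0005 -0.0012 -0.0007]
leg_foot [0.5105 0.0551 0.2351] [ 0.0397 -0.033  -0.0368]
hub_axis [0.5532 0.0467 0.1158] [-0.0003  0.0006  0.0021]
panel_face [ 0.4783 -0.1047  0.1082] [-0.0008 -0.0001 -0.0001]
0.5549928651254429 [[0.441, 0.069, 0.225], [0.485, 0.06, 0.225], [0.515, 0.054, 0.234], [0.546, 0.048, 0.237], [0.577, 0.042, 0.234], [0.605, 0.036, 0.222], [0.619, 0.034, 0.21]] [[0.19, 0.98, 0.0], [0.98, -0.19, 0.0], [0.0, 0.0, -1.0]]
True
True
True
True
True
True
True
(array([[ 0.19417006,  0.92149446,  0.33637174],
       [ 0.98096788, -0.18239806, -0.06658049],
       [ 0.        ,  0.34289781, -0.93937271]]), np.float64(0.7312391543170158))
(array([[ 0.19417006,  0.98096788,  0.        ],
       [ 0.98096788, -0.19417006,  0.        ],
       [ 0.        ,  0.        , -1.        ]]), np.float64(0.8109919032313657))
2.8
```

```bash
python3 - <<'E'
from h import *
import cv2
P=np.load("P.npy");Rm=np.load("Rm.npy")
effector.grasp(10)
env.reach(P[0]+[0,0,.10],Rm); env.movel(P[0],rate=.12)
for a in P[1:]:
    env.movel(a,rate=.08); s=env.sense(); print(round(s["t"],2),np.round(s["wrist_force"],1),np.round(s["ee_pos"]-a,4))
env.pause(.3)
env.movel(P[4]+[0,0,.12],rate=.2)
effector.release()
im=viewer.read_camera("scene")[0]; cv2.imwrite("pics/s1.png",cv2.resize(im[100:340,130:450,::-1],None,fx=2.4,fy=2.4))
for n in ("leg_foot","rail_mid","hub_axis"): print(n,[(np.round(r["at"],3).tolist(),round(r["score"],2)) for r in tip_of("scene",n)[:2]])
print(env.sense()["t"])
E
```

```text
7.93 [ 1.   0.6 -0.1] [-0.0003 -0.0001 -0.0003]
8.48 [-2.3 -0.   0.9] [-0.0003  0.0001 -0.0001]
9.03 [-0.8  1.7  1. ] [-0.0001 -0.0001 -0.0002]
9.57 [-0.1 -0.4 -0.7] [ 0.     -0.0002 -0.0002]
10.11 [ 0.9  0.7 -0.3] [-0.0001 -0.0002 -0.0004]
10.5 [-0.4 -0.2  0.2] [-0.     -0.0002 -0.0006]
leg_foot [([0.65, 0.028, 0.036], 0.77), ([0.358, -0.117, -0.002], 0.66)]
rail_mid [([0.481, -0.11, 0.231], 0.76)]
hub_axis [([0.556, 0.044, 0.116], 0.94), ([0.362, -0.119, -0.0], 0.66)]
13.275
```

View pics/s1.png

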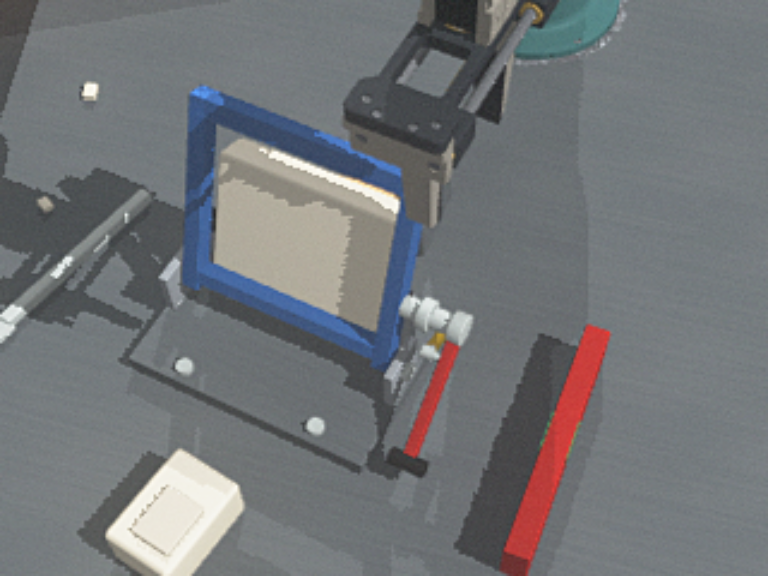

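The kickstand is at its stop: the foot at (0.650, 0.028, 0.036) matches the prediction for 2.6 rad, and it shows down behind the frame at crop ~(405,462). Next I'll grip the rail and tip the frame back.

```bash
python3 - <<'E'
from h import *
import cv2
p=np.load("p.npy")
print(env.sense()["gripper_width"])
def pose(t,dn=0): r=R(p,t); return W(loc("rail_mid",t),p)+.019*r[:,2]+dn*r[:,1], r
a,r=pose(-.35,.002)
env.reach(a-.09*r[:,2],r); s=env.sense(); print(s["wrist_force"].round(1) if hasattr(s["wrist_force"],"round") else s["wrist_force"])
env.movel(a,rate=.08); s=env.sense(); print(np.round(s["wrist_force"],1),s["t"])
effector.grasp(25); s=env.sense(); print(np.round(s["wrist_force"],1),s["gripper_width"],s["grasp_force"],s["t"])
for t in np.linspace(-.35,0,8)[1:]:
    b,rr=pose(t,.001); env.movel(b,rr,rate=.05); s=env.sense(); print(round(t,2),np.round(s["wrist_force"],1),round(s["gripper_width"],4),round(s["grasp_force"],1))
env.pause(.4)
for c in ("scene","top"):
    im=viewer.read_camera(c)[0]; cv2.imwrite(f"pics/{c}2.png",im[:,:,::-1])
    for n in ("rail_mid","leg_foot","hub_axis","panel_face","offcut","level","mallet","chisel"):
        print(n,[(np.round(q["at"],3).tolist(),round(q["score"],2)) for q in tip_of(c,n)[:1]], W(loc(n,0),p).round(3) if n in L else "")
s=env.sense();print(s["t"],np.round(s["wrist_force"],1),s["gripper_width"],s["grasp_force"])
E
```

```text
0.09199001167099963
[ 0.1 -0.2  0.3]
[-0.3 -0.4  0.3] 15.3583
[-3.4  0.   3. ] 0.019822870397998533 24.999363720417023 16.4417
-0.3 [-3.7  1.8  4. ] 0.0197 25.0
-0.25 [-3.4  1.7  4.4] 0.0197 25.0
-0.2 [-2.7  2.2  3.6] 0.02 25.0
-0.15 [-2.8  1.1  3.2] 0.0199 25.0
-0.1 [-2.8  0.   2.6] 0.02 25.0
-0.05 [-2.6 -0.2  2.5] 0.0192 25.0
0.0 [-2.4 -0.6  3.2] 0.0197 25.0
rail_mid [([0.547, -0.121, 0.24], 0.79)] [ 0.545 -0.118  0.24 ]
leg_foot [([0.642, 0.03, 0.012], 0.85)] [0.577 0.042 0.247]
hub_axis [([0.58, 0.041, 0.118], 0.58)] [0.577 0.042 0.12 ]
panel_face [([0.503, -0.11, 0.128], 0.79)] [ 0.502 -0.109  0.128]
offcut [([0.75, -0.151, -0.002], 0.6)] 
level [([0.599, 0.15, -0.003], 0.63)] 
mallet [([0.36, -0.118, -0.003], 0.65)] 
chisel [([0.507, -0.357, -0.0], 0.68)] 
rail_mid [([0.548, -0.12, 0.241], 0.77)] [ 0.545 -0.118  0.24 ]
leg_foot [([0.64, 0.032, 0.015], 0.67)] [0.577 0.042 0.247]
hub_axis [([0.574, 0.041, 0.126], 0.55)] [0.577 0.042 0.12 ]
panel_face [([0.496, -0.11, 0.131], 0.97)] [ 0.502 -0.109  0.128]
offcut [([0.75, -0.151, 0.001], 0.57)] 
level [([0.594, 0.148, -0.002], 0.83)] 
mallet [] 
chisel [([0.504, -0.356, -0.001], 0.66)] 
19.9917 [-3.5 -2.9  4. ] 0.019790850612661087 25.00055640935898
```

View pics/scene2.png

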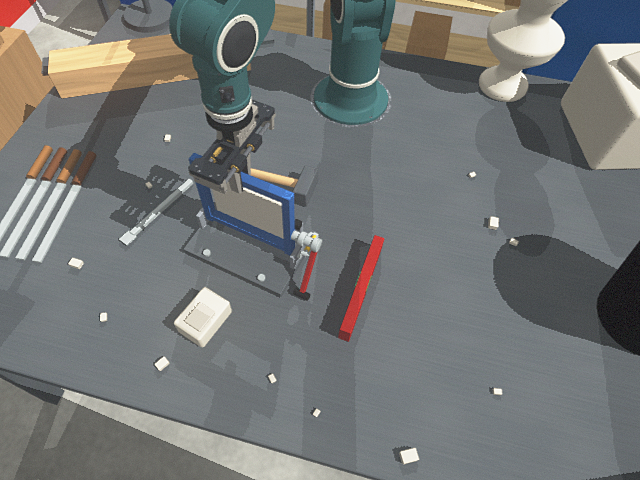

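The frame stands upright in the gripper (scene ~245,210), the kickstand foot is down behind it at (305,294), and the other items haven't moved. Handing in.

```bash
python3 -c "
from station import *
print(workorder.finish_job(), env.sense()['t'])"
```

```text
the job is handed in; nothing more can be done
the job is handed in; nothing more can be done
```

I flipped the kickstand down to its stop first, then tipped the frame back upright, and handed the job in at about 20 s with the gripper still holding the rail; the camera showed the offcut, mallet, chisel and level where they had been lying.

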